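Put the samples and reference standards away after an X-ray run

ROBOT

A 6-joint arm with a two-finger parallel gripper is mounted at the origin on a cart in front of the work surface, level with it; the furniture and walls round the work are solid. World frame = base frame: x ahead of the robot, y to its left, z up, the work surface at z = 0. Lengths are in mm, angles in degrees, forces in N, time in s.
With the tool pointing down it reaches from about 300 to 850 mm from the base axis. Payload 4.2 kg.
Tool frame: the origin (TCP) lies between the finger pads; the fingertips stand 14 mm ahead of it and the grasp point (between the pads) lies 5 mm behind it (env.finger_overhang is the distance from the TCP to the fingertips, in mm); z points along the fingers, y is the line along which they close (so a half turn about z gives the same grasp; the last joint's range is limited). The gripper opens to 91 mm and grips with 3 to 60 N. Pads are 32 mm wide; open, the fingers measure 118 mm over their backs; the gripper's body (76 mm by 178 mm) begins 60 mm behind the grasp point.
Start: joints at [68.182, 18.312, 89.639, -0, 72.044, -1.146], TCP at [202.991, 537.993, 227.976] pointing down, gripper open.
Joint ranges: [-177.97, 177.97], [-48.28, 115.42], [12.27, 149.76], [-77.06, 257.06], [2.81, 150.46], [-146.56, 146.56]. Speed limits (degrees/s): [147.25, 147.25, 180, 180, 180, 180].

INTERFACE

Orientations are given as [roll, pitch, yaw] about the fixed x, y, z axes, in that order (R = Rz(yaw) Ry(pitch) Rx(roll)).
In Python, from workcell import status, cams, env, finder gives the robot as it stands.
- The arm moves only by the tool apply_moves, never from a script. Its argument "increments" is a list of rows, each a list of 7 numbers: the opening, from -1 (shut) to 1 (fully open), then the shift along the world's x, y, z in m, then the turn, a rotation vector about the world's x, y, z in degrees. In form: [[gripper, x, y, z, ax, ay, az], ...]. A call has 1 to 5 rows; each row shifts and turns the commanded pose from where the row before left it; what a row does not reach is not made up. A row lasts 1/12 s, in which the tool goes at most 41.7 mm and 7.16 degrees, less where a joint would pass 70% of its speed; a pose out of reach is approached as far as the arm can. A call with a gripper value outside its range is refused whole. The fingers move at their own pace and stop on an object; "newtons" is the grip in N (left out, the last holds). Time passes only in rows, so rows that do not move let the fingers close. It gives the time, the measured TCP pose, the force, the opening and the grip force at its end, in the units of the state.
- status.state(): the state, without advancing time (a new reading comes with each control period).
- cams.grab_frame(name): name is "scene" or "top" or "wrist"; returns a dict with "color" (384x512x3 uint8, red, green, blue), "intrinsics" (3x3 intrinsics, pixels), "k1" (the pictures are not rectified: a ray, as slopes to the right and down, at radius r is drawn at 1 + k1 r^2 times it, then the intrinsics apply), "R" (3x3) and "t" (3): a world point X has camera coordinates R X + t. Camera axes: x right, y down, z forward; pixel columns grow to the right and rows downward; lengths in mm; the calibration is good to about 2 mm. A picture is of the moment at which its call begins. There is no depth.
- env.job_done(): hands the job in; it is judged then, once.
Trained networks look in the newest picture that a camera, given by its name, has taken for a name from the list of things; names that differ only in an ending like _2 or _b are one class to them, and where a whole thing is asked for, a point or a joint stands for the part that bears it (a point fixed in the world has none). Each returns a list of dicts, best first, with "score" (0 to 1); they miss things now and then, are a little off and sometimes report something else, mostly with a low value. They report only what shows in the picture. A call takes as long as a camera call.
- finder.boxes_of(query, camera): "rect" ([left, top, width, height] in pixels, round what is visible of it).
- finder.trace(query, camera): "pixels" (384x512 bool, what is visible of it) and "rect" ([left, top, width, height] in pixels, round what is visible of it).
The state is a dict: "time_s": time; "qpos": joint angles; "qvel": joint speeds; "effort": joint torques, N m; "ee_pos": TCP position; "ee_rot": TCP orientation; "force": force on the tool from outside, world axes, zero at the start; "torque": the same for the moment, N m; "gripper_width": finger opening in mm; "gripper_force": force on a finger pad.
Only numpy, scipy, OpenCV 4.12 (cv2) and the standard library are available. Lean on these libraries where they do the work, as an engineer would, in place of code of your own. Each camera call takes 0.05 s, during which the arm holds its last target. There are 200 camera calls.

TASK

The measuring run is over: sort what was left lying at the front of the bench back to where each kind belongs. Stand the two vials upright in the two empty wells of the vial block, one in each, stand the capped sample cup upright on the floor of the blue tray, and lay the reference disc and the calibration block flat in the round and the oblong recess of the wooden standards holder. Set things down rather than dropping them, and do not disturb the vial and the cup that are already put away.

Things in the scene. Friction and masses are not known exactly. Their poses are not given: they have to be found in the camera images.
- vial_a_center (a point): screw-cap sample vial with a black cap, round, 23 mm diameter and 59 mm tall, standing upright, 20 g; the point is its centre, 29.5 mm above its base; its z axis points up along the vial
- vial_b_center (a point): a second vial of the same shape and size (23 mm diameter, 59 mm tall, standing) with a white cap; the point is its centre, 29.5 mm above its base; z axis up. The two vials are interchangeable
- cup_center (a point): white X-ray sample cup with a black cap, round, 39 mm diameter and 33 mm tall, standing cap up on the worktop, 30 g; the point is its centre, 16.5 mm above its base; z axis up
- disc_center (a point): turned pale grey metal reference disc lying flat, 40 mm diameter and 12 mm thick, 0.12 kg; the point is its centre, 6 mm above its underside; z axis up
- block_center (a point): milled pale grey metal calibration block, 30 mm (its x axis) by 60 mm (its y axis) and 30 mm tall, 0.42 kg; the point is its centre, 15 mm above its underside; z axis up
- vial_block: white plastic vial block, fixed, 58 (x) x 152 (y) x 28 mm tall. Three round wells along its y axis at y = -46, 0, +46 mm (x = 0), 34 mm wide with 3 mm bevelled mouths, floor 4 mm above the worktop; the upper 35 mm of a seated vial stand proud of the block. The well at y = +46 already holds a vial, the other two are empty. Origin: centre of underside, on the worktop, z up
- standards_holder: pale wooden standards holder, fixed, 96 (x) x 132 (y) x 16 mm tall, two recesses in its top, 4 mm deep (floor 12 mm above the worktop), edges bevelled 3 mm: a round one, 54 mm wide, centred at x 0, y -31 mm for the disc; an oblong one, 76 mm along x by 46 mm along y, centred at x 0, y +34 mm for the block (long side along x). Origin: centre of underside, z up
- cup_tray: shallow blue tray for sample cups, fixed, 150 (x) x 220 (y) mm outside; floor 3 mm above the worktop, upright walls 3 mm thick, rim 24 mm above the worktop. Origin: centre of its underside, z up; its y axis points roughly towards the robot. One cup already stands in the half at negative y; the half at positive y is empty
- stored_vial_center (a point): the vial (red cap, 23 mm diameter, 59 mm tall) that already stands, loose, in the vial block's well at y = +46 mm; the point is its centre, 29.5 mm above its base. It stays where it is
- stored_cup_center (a point): the sample cup (black cap, 39 mm diameter, 33 mm tall) that already stands, loose, in the tray; the point is its centre, 16.5 mm above its base. It stays where it is

How it is judged (in metres and radians):
At the end, for the whole second after the job is handed in: All at rest: vials upright at the bottom of the two empty wells, one each, within 8 mm of the axis; cup upright on the tray floor; disc flat in the round recess (11 mm), block flat in the oblong one (13 mm); stored vial and cup upright, within 15 and 20 mm of their starts (x of vial_a_center in the frame of vial_block between -0.008 and 0.008 m and y of vial_a_center in the frame of vial_block between -0.054 and 0.008 m and (y of vial_a_center in the frame of vial_block below -0.038 m or y of vial_a_center in the frame of vial_block above -0.008 m) and z of vial_a_center in the frame of vial_block between 0.0305 and 0.0365 m and angle between each of vial_a_center, vial_b_center, stored_vial_center's own z axis and vertical below 0.12 rad and linear speed of each of vial_a, vial_b, cup, disc, block below 0.02 m/s and angular speed of each of vial_a, vial_b, cup, disc, block below 0.3 rad/s and x of vial_b_center in the frame of vial_block between -0.008 and 0.008 m and y of vial_b_center in the frame of vial_block between -0.054 and 0.008 m and (y of vial_b_center in the frame of vial_block below -0.038 m or y of vial_b_center in the frame of vial_block above -0.008 m) and z of vial_b_center in the frame of vial_block between 0.0305 and 0.0365 m and x of cup_center in the frame of cup_tray between -0.056 and 0.056 m and y of cup_center in the frame of cup_tray between -0.091 and 0.091 m and z of cup_center in the frame of cup_tray between 0.0165 and 0.0225 m and angle between each of cup_center, stored_cup_center's own z axis and vertical below 0.1 rad and x of disc_center in the frame of standards_holder between -0.011 and 0.011 m and y of disc_center in the frame of standards_holder between -0.042 and -0.02 m and z of disc_center in the frame of standards_holder between 0.016 and 0.02 m and angle between disc_center's own z axis and vertical below 0.06 rad and x of block_center in the frame of standards_holder between -0.013 and 0.013 m and y of block_center in the frame of standards_holder between 0.021 and 0.047 m and z of block_center in the frame of standards_holder between 0.025 and 0.029 m and angle between block_center's own z axis and vertical below 0.05 rad and distance of stored_vial_center from where it was at the start of the episode below 0.015 m and distance of stored_cup_center from where it was at the start of the episode below 0.02 m and horizontal distance between vial_a_center and vial_b_center above 0.025 m); the robot touches nothing.
It fails at once if a vial, the cup, the disc or the block is dropped or flung: it moves faster than 0.8 m/s (a fall of more than 33 mm) without the fingers on it ((linear speed of vial_a above 0.8 m/s and contact force between the fingers and vial_a below 0.05 N) or (linear speed of vial_b above 0.8 m/s and contact force between the fingers and vial_b below 0.05 N) or (linear speed of cup above 0.8 m/s and contact force between the fingers and cup below 0.05 N) or (linear speed of disc above 0.8 m/s and contact force between the fingers and disc below 0.05 N) or (linear speed of block above 0.8 m/s and contact force between the fingers and block below 0.05 N)).
It fails at once if the stored vial or the stored cup is disturbed: moved by more than 30 mm or tipped beyond 0.5 rad (distance of any of stored_vial_center, stored_cup_center from where it was at the start of the episode above 0.03 m or angle between any of stored_vial_center, stored_cup_center's own z axis and vertical above 0.5 rad).
It also fails if it takes over 115 s, if anything falls off the work surface, if the arm or the gripper's body presses on something with over 40 N, if the wrist force passes 120 N, or if a joint passes its speed limit or range.

## Working session

There is one attempt and no reset: what is moved stays moved. The work goes in short steps, Python scripts to look and compute and a tool call to move; the robot and the scene stay as the last step left them, time stands still between calls to the robot, and variables do not carry over. Pictures are saved under pics/ and viewed, at most 14 in all, crops included, and the job is handed in when it is done.

Besides the shell and the picture viewer there is one more tool, called after "Emit:" by a JSON object that holds its "api" and its "payload", one argument or row to a line. apply_moves: Moves the arm, as the interface text tells. Its arguments: {"type":"object","properties":{"increments":{"type":"array","items":{"type":"array","items":{"type":"number"}}},"newtons":{"type":"number"}},"required":["increments"]}

```bash
ls; mkdir -p pics; python3 - <<'E'
from workcell import status,cams,env,finder
import cv2,numpy as np
print(status.state())
for n in ["scene","top"]:
    f=cams.grab_frame(n); cv2.imwrite(f"pics/{n}0.png",f["color"][:,:,::-1])
    print(n,f["intrinsics"].tolist(),f["k1"],f["R"].round(4).tolist(),f["t"].round(1).tolist())
    for q in ["vial_a_center","cup_center","disc_center","block_center","vial_block","standards_holder","cup_tray","stored_vial_center","stored_cup_center"]:
        print(q,[(np.round(b["rect"]).tolist(),round(b["score"],2)) for b in finder.boxes_of(q,n)][:5])
E
```

```text
pics
{'time_s': 0.0, 'qpos': array([ 6.81808092e+01,  1.83518704e+01,  8.97082206e+01, -1.59795153e-05,
        7.20409140e+01, -1.14574231e+00]), 'qvel': array([ 0.04416469, -0.0974664 ,  0.02415623, -0.01337929,  0.01739538,
       -0.04639684]), 'effort': array([-6.47767829e-04, -4.12456226e+01, -2.31971186e+01,  7.26519129e-02,
        4.57085925e-02, -1.33370609e-04]), 'ee_pos': array([202.81813102, 537.52980898, 227.10564397]), 'ee_rot': array([-1.79899015e+02, -2.00446976e-03,  1.59326555e+02]), 'force': array([-0.51611719,  0.15783388, -0.33337032]), 'torque': array([0.06057199, 0.04492644, 0.00128459]), 'gripper_force': 0.0, 'gripper_width': 91.39960916333271}
scene [[492.7972931599651, 0.0, 250.5199304365544], [0.0, 492.7972931599651, 195.75024883308419], [0.0, 0.0, 1.0]] 0.0009351906969761178 [[0.8125, -0.5827, -0.0145], [-0.307, -0.4067, -0.8604], [0.4955, 0.7036, -0.5094]] [-511.4, 155.6, 915.5]
vial_a_center [([238.0, 268.0, 14.0, 37.0], 0.81)]
cup_center [([148.0, 174.0, 21.0, 17.0], 0.66)]
disc_center [([193.0, 217.0, 16.0, 19.0], 0.8), ([308.0, 189.0, 15.0, 17.0], 0.
[... 457 characters left out ...]
082593, 191.40896579251242], [0.0, 0.0, 1.0]] -0.0626309960351342 [[-0.0076, -1.0, -0.005], [-0.9953, 0.0081, -0.0963], [0.0964, 0.0043, -0.9953]] [-110.2, 521.0, 1008.8]
vial_a_center [([355.0, 255.0, 15.0, 12.0], 0.53), ([248.0, 230.0, 18.0, 18.0], 0.31)]
cup_center [([150.0, 227.0, 20.0, 18.0], 0.71)]
disc_center [([248.0, 227.0, 17.0, 18.0], 0.65)]
block_center [([192.0, 210.0, 28.0, 24.0], 0.56)]
vial_block [([158.0, 130.0, 72.0, 38.0], 0.61)]
standards_holder [([340.0, 142.0, 64.0, 55.0], 0.67)]
cup_tray [([251.0, 100.0, 68.0, 102.0], 0.89)]
stored_vial_center [([163.0, 136.0, 14.0, 10.0], 0.71)]
stored_cup_center [([276.0, 112.0, 19.0, 18.0], 0.77), ([192.0, 210.0, 30.0, 26.0], 0.39)]
```

```bash
python3 - <<'E'
import cv2
for n,(x0,x1,y0,y1),s in [("top",(130,430,90,300),2.6),("scene",(110,410,100,320),2.6)]:
    im=cv2.imread(f"pics/{n}0.png")[y0:y1,x0:x1]
    cv2.imwrite(f"pics/{n}0c.png",cv2.resize(im,None,fx=s,fy=s,interpolation=cv2.INTER_CUBIC))
E
```

```text
(no output)
```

View pics/top0c.png

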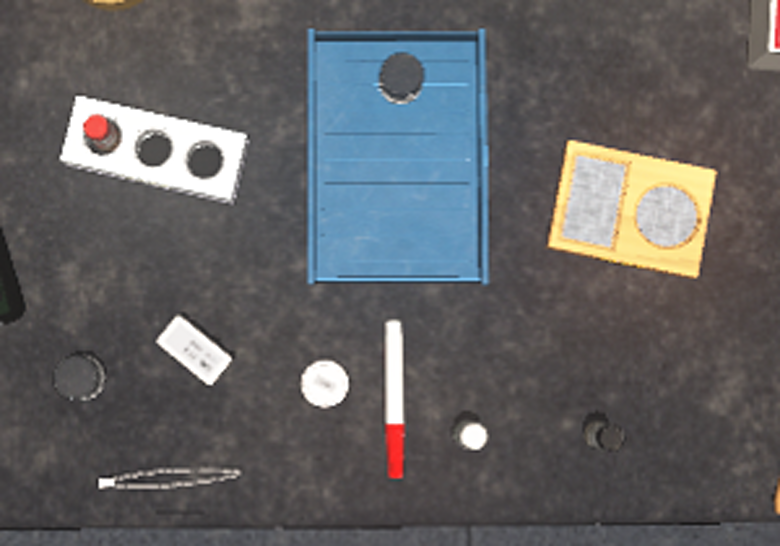

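View pics/scene0c.png

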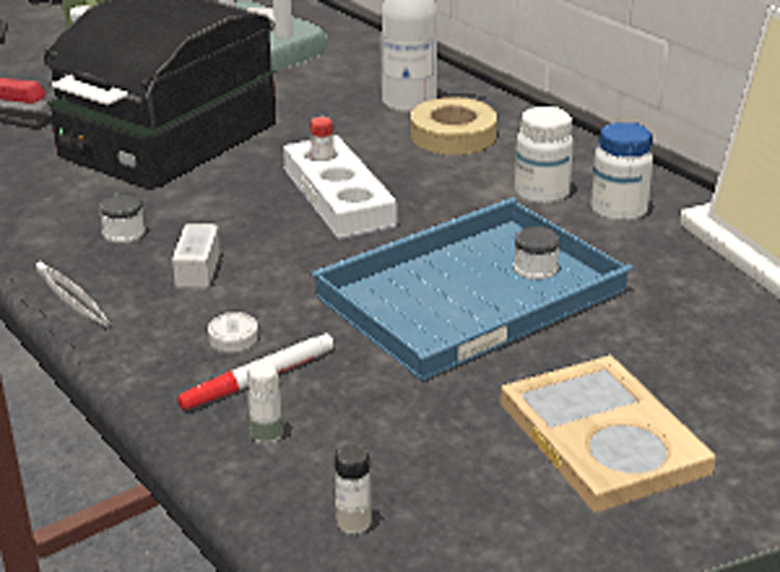

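The top crop shows (full pixel = 130+c/2.6, 90+c/2.6) the vial block at upper left, with the red stored vial and two empty wells at crop (154,148) and (205,159). The tray is in the centre with its cup at (401,77). In the holder, the oblong recess is at (595,202) and the round one at (668,215). Along the front are the cup (79,376), block (194,349), disc (325,384), white vial (473,436) and black vial (609,437). The pen and tweezers are clutter. The scene view agrees. Next I work out positions.

```bash
cat > h.py <<'E'
import numpy as np,cv2
from workcell import status,cams,env,finder
def undist(f,uv):
    K=f["intrinsics"]; p=(np.atleast_2d(uv).astype(float)-[K[0,2],K[1,2]])/[K[0,0],K[1,1]]
    q=p.copy()
    for _ in range(20): q=p/(1+f["k1"]*(q**2).sum(1,keepdims=True))
    return q
def toworld(f,uv,z):
    q=undist(f,uv); d=np.c_[q,np.ones(len(q))]@f["R"]; c=-f["R"].T@f["t"]
    return (c+d*((z-c[2])/d[:,2])[:,None])[:,:2]
def proj(f,X):
    c=np.atleast_2d(X)@f["R"].T+f["t"]; s=c[:,:2]/c[:,2:]
    s=s*(1+f["k1"]*(s**2).sum(1,keepdims=True)); K=f["intrinsics"]
    return s*[K[0,0],K[1,1]]+[K[0,2],K[1,2]]
E
python3 - <<'E'
from h import *
f=cams.grab_frame("top")
P={"well0":(154,148,28),"well-46":(205,159,28),"redcap":(95,127,63),"oblong":(595,202,16),"round":(668,215,16),
"traycup":(402,76,36),"cup":(79,376,33),"block":(194,345,30),"disc":(325,383,12),"white":(473,436,59),"black":(610,438,59),
"vb_ul":(77,97,28),"vb_ur":(247,134,28),"vb_ll":(61,160,28),"vb_lr":(233,202,28),
"h_ul":(569,141,16),"h_ur":(717,170,16),"h_ll":(549,247,16),"h_lr":(697,277,16),
"b1":(178,315,30),"b2":(232,355,30),"b3":(210,384,30),"b4":(156,341,30),"t1":(309,282,24),"t2":(488,282,24),"t3":(484,30,24),"t4":(309,30,24)}
for k,(x,y,z) in P.items(): print(k,toworld(f,[(130+(x+.5)/2.6-.5,90+(y+.5)/2.6-.5)],z).round(1)[0])
print("cam",(-f["R"].T@f["t"]).round())
w=cams.grab_frame("wrist");cv2.imwrite("pics/w0.png",w["color"][:,:,::-1])
print(w["intrinsics"].tolist(),w["k1"],(-w["R"].T@w["t"]).round(1),w["R"].round(3).tolist())
E
```

```text
well0 [622.7  36.7]
well-46 [612.6  -7.7]
redcap [634.3  81.4]
oblong [ 574.  -347.6]
round [ 562.1 -411.5]
traycup [ 682.5 -179. ]
cup [425.8  98.7]
block [451.6   1.1]
disc [ 418.5 -110.2]
white [ 374.2 -232. ]
black [ 371.3 -345.1]
vb_ul [668.8 104.7]
vb_ur [634.3 -44.2]
vb_ll [613.  117.9]
vb_lr [574.7 -32.1]
h_ul [ 628.3 -326.3]
h_ur [ 601.7 -456.5]
h_ll [ 534.7 -306.1]
h_lr [ 507.4 -435.1]
b1 [477.3  14.8]
b2 [442.9 -31.4]
b3 [418.4 -12.6]
b4 [455.2  33.6]
t1 [505.2 -97.2]
t2 [ 504.  -251.3]
t3 [ 726.6 -252.6]
t4 [727.8 -98.5]
cam [ 421. -119. 1054.]
[[266.9994832094891, 0.0, 255.5321592633995], [0.0, 266.9994832094891, 190.25735765398247], [0.0, 0.0, 1.0]] -0.025483102469733333 [132.1 563.7 384.4] [[0.353, 0.936, 0.001], [0.902, -0.341, 0.264], [0.247, -0.093, -0.965]]
```

View pics/w0.png

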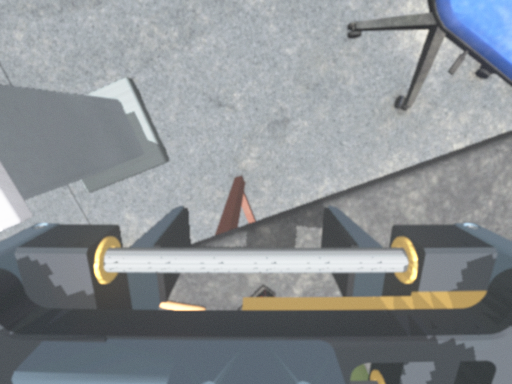

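The wrist view shows mostly floor and the fingers, so it's no use from here. I'll check the top-camera estimates by projecting them into the scene camera.

```bash
cat >> h.py <<'E'
def ring(x,y,z,d): a=np.linspace(0,2*np.pi,49); return np.c_[x+d/2*np.cos(a),y+d/2*np.sin(a),0*a+z]
def rect(x,y,z,lx,ly,ang):
    p=np.array([[1,1],[-1,1],[-1,-1],[1,-1],[1,1]])*[lx/2,ly/2]; a=np.radians(ang)
    return np.c_[p@np.array([[np.cos(a),np.sin(a)],[-np.sin(a),np.cos(a)]])+[x,y],np.full(5,z)]
def overlay(f,shapes,roi,s,name):
    x0,x1,y0,y1=roi; im=cv2.resize(f["color"][y0:y1,x0:x1,::-1],None,fx=s,fy=s,interpolation=cv2.INTER_CUBIC)
    for S in shapes: cv2.polylines(im,[np.round((proj(f,S)-[x0,y0]+.5)*s).astype(int)],False,(0,255,0),1,cv2.LINE_AA)
    cv2.imwrite(name,im)
SH=[ring(425.8,98.7,33,39),ring(425.8,98.7,0,39),rect(448.4,1.1,30,30,60,-37.6),rect(448.4,1.1,0,30,60,-37.6),ring(418.5,-110.2,12,40),ring(418.5,-110.2,0,40),
ring(374.2,-232,59,20),ring(374.2,-232,0,23),ring(371.3,-345.1,59,20),ring(371.3,-345.1,0,23),
rect(622.7,36.7,28,58,152,-12.9),rect(622.7,36.7,0,58,152,-12.9),ring(622.7,36.7,28,34),ring(612.5,-8.1,28,34),rect(568,-381,16,96,132,-11.5),rect(568,-381,0,96,132,-11.5),ring(561.8,-411.4,16,54),rect(574.8,-347.7,16,76,46,-11.5),
rect(616,-175,24,150,220,89.6-180)]
E
python3 - <<'E'
from h import *
f=cams.grab_frame("scene"); overlay(f,SH,(110,410,130,330),2.66,"pics/ov_s.png")
f=cams.grab_frame("top"); overlay(f,SH,(130,430,90,300),2.66,"pics/ov_t.png")
E
```

```text
(no output)
```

View pics/ov_s.png

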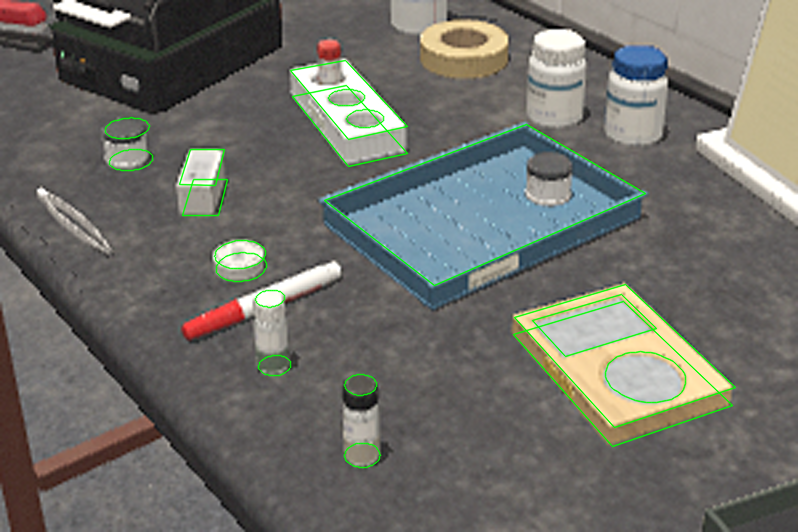

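View pics/ov_t.png

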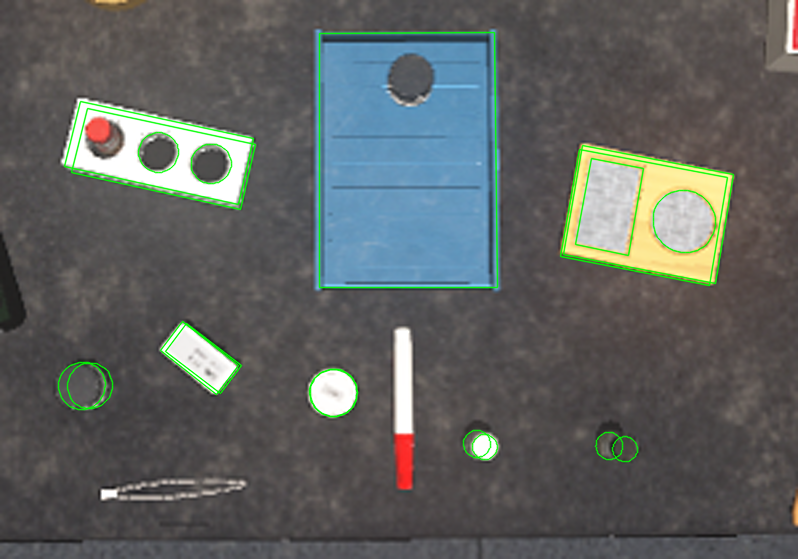

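```bash
python3 - <<'E'
from h import *
f=cams.grab_frame("scene")
for p in [(150,186),(57,150),(275,128),(155,98),(60,75),(275,55),(215,5),(270,15)]:
    uv=(110+p[0]/2.6,100+p[1]/2.6); print(p,[toworld(f,[uv],z)[0].round().tolist() for z in (0,80,130)])
f=cams.grab_frame("top"); cv2.imwrite("pics/t1.png",f["color"][60:300,0:300,::-1].repeat(2,0).repeat(2,1))
E
```

```text
(150, 186) [[487.0, 169.0], [422.0, 28.0], [382.0, -61.0]]
(57, 150) [[446.0, 302.0], [387.0, 142.0], [351.0, 43.0]]
(275, 128) [[658.0, 208.0], [571.0, 61.0], [516.0, -30.0]]
(155, 98) [[592.0, 359.0], [513.0, 192.0], [464.0, 88.0]]
(60, 75) [[533.0, 489.0], [462.0, 304.0], [418.0, 189.0]]
(275, 55) [[770.0, 385.0], [667.0, 215.0], [603.0, 108.0]]
(215, 5) [[800.0, 585.0], [694.0, 388.0], [627.0, 264.0]]
(270, 15) [[839.0, 507.0], [727.0, 320.0], [657.0, 203.0]]
```

View pics/t1.png

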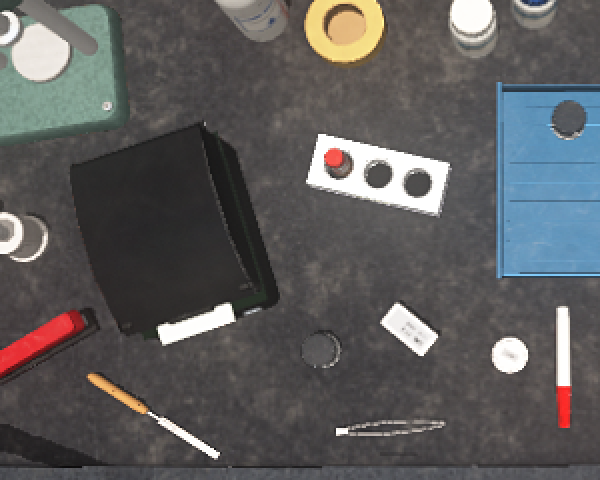

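The device on the left has its near base corner at about (487,169) and is about 90 mm tall, so I'll approach the cup with the closing axis at about -37°.

Emit:
{"api": "apply_moves", "payload": {
  "increments": [
    [0.3, 0.0149, -0.0293, -0.0105, 0, 0, -7.1],
    [0.3, 0.0149, -0.0293, -0.0105, 0, 0, -7.1],
    [0.3, 0.0149, -0.0293, -0.0105, 0, 0, -7.1],
    [0.3, 0.0149, -0.0293, -0.0105, 0, 0, -7.1],
    [0.3, 0.0149, -0.0293, -0.0105, 0, 0, -7.1]
  ],
  "newtons": 15
}}

```text
time_s: 1.72
ee_pos: [277.9, 390.2, 175.1]
ee_rot: [180.0, -0.0, 123.5]
force: [0.6, 0.8, 0.9]
gripper_width: 61.2
gripper_force: 0.0
```

Emit:
{"api": "apply_moves", "payload": {
  "increments": [
    [0.3, 0.0149, -0.0293, -0.0105, 0, 0, -7.1],
    [0.3, 0.0149, -0.0293, -0.0105, 0, 0, -7.1],
    [0.3, 0.0149, -0.0293, -0.0105, 0, 0, -7.1],
    [0.3, 0.0149, -0.0293, -0.0105, 0, 0, -7.1],
    [0.3, 0.0149, -0.0293, -0.0105, 0, 0, -7.1]
  ]
}}

```text
time_s: 2.13
ee_pos: [352.5, 243.6, 122.8]
ee_rot: [180.0, -0.0, 88.0]
force: [0.2, -1.0, 0.2]
gripper_width: 59.4
gripper_force: 0.0
```

Emit:
{"api": "apply_moves", "payload": {
  "increments": [
    [0.3, 0.0149, -0.0293, -0.0105, 0, 0, -7.1],
    [0.3, 0.0149, -0.0293, -0.0105, 0, 0, -7.1],
    [0.3, 0.0149, -0.0293, -0.0105, 0, 0, -7.1],
    [0.3, 0.0149, -0.0293, -0.0105, 0, 0, -7.1],
    [0.3, 0.0149, -0.0293, -0.0105, 0, 0, -7.1]
  ]
}}

```text
time_s: 2.55
ee_pos: [427.3, 97.0, 70.3]
ee_rot: [180.0, -0.0, 52.5]
force: [-0.5, 0.0, -0.1]
gripper_width: 59.1
gripper_force: 0.0
```

Emit:
{"api": "apply_moves", "payload": {
  "increments": [
    [0.3, 0, 0, 0, 0, 0, 0],
    [0.3, 0, 0, 0, 0, 0, 0]
  ]
}}

```text
time_s: 2.72
ee_pos: [426.8, 97.3, 70.1]
ee_rot: [-180.0, 0.0, 52.7]
force: [0.9, -0.0, 0.1]
gripper_width: 58.8
gripper_force: 0.0
```

Emit:
{"api": "apply_moves", "payload": {
  "increments": [
    [0.3, 0, 0, -0.026, 0, 0, 0],
    [0.3, 0, 0, -0.02, 0, 0, 0],
    [0.3, 0, 0, -0.006, 0, 0, 0],
    [-1, 0, 0, 0, 0, 0, 0],
    [-1, 0, 0, 0, 0, 0, 0]
  ]
}}

```text
time_s: 3.13
ee_pos: [426.6, 99.3, 19.0]
ee_rot: [180.0, -0.0, 52.9]
force: [0.1, 0.3, 0.2]
gripper_width: 48.7
gripper_force: 0.2
```

Emit:
{"api": "apply_moves", "payload": {
  "increments": [
    [-1, 0, 0, 0, 0, 0, 0],
    [-1, 0, 0, 0, 0, 0, 0],
    [-1, 0, 0, 0, 0, 0, 0],
    [-1, 0, 0, 0, 0, 0, 0],
    [-1, 0, 0, 0, 0, 0, 0]
  ]
}}

```text
time_s: 3.55
ee_pos: [427.3, 99.0, 19.5]
ee_rot: [179.9, -0.1, 52.8]
force: [-0.9, 2.6, 7.2]
gripper_width: 38.8
gripper_force: 15.0
```

Emit:
{"api": "apply_moves", "payload": {
  "increments": [
    [-1, 0, 0, 0.02, 0, 0, 0],
    [-1, 0, 0, 0.035, 0, 0, 0],
    [-1, 0, 0, 0.035, 0, 0, 0],
    [-1, 0.017, -0.0342, 0.01, 0, 0, 0],
    [-1, 0.017, -0.0342, 0.01, 0, 0, 0]
  ]
}}

```text
time_s: 3.97
ee_pos: [461.4, 30.4, 131.0]
ee_rot: [179.8, -0.2, 53.1]
force: [1.0, 0.5, -1.1]
gripper_width: 39.0
gripper_force: 15.0
```

Emit:
{"api": "apply_moves", "payload": {
  "increments": [
    [-1, 0.017, -0.0342, 0, 0, 0, 0],
    [-1, 0.017, -0.0342, 0, 0, 0, 0],
    [-1, 0.017, -0.0342, 0, 0, 0, 0],
    [-1, 0.017, -0.0342, 0, 0, 0, 0],
    [-1, 0.017, -0.0342, 0, 0, 0, 0]
  ]
}}

```text
time_s: 4.38
ee_pos: [545.8, -142.9, 128.7]
ee_rot: [180.0, 0.0, 52.8]
force: [-0.5, -0.5, 0.4]
gripper_width: 38.8
gripper_force: 15.0
```

Emit:
{"api": "apply_moves", "payload": {
  "increments": [
    [-1, 0.017, -0.0342, 0, 0, 0, 0],
    [-1, 0, 0, -0.03, 0, 0, 0],
    [-1, 0, 0, -0.03, 0, 0, 0],
    [-1, 0, 0, -0.02, 0, 0, 0],
    [-1, 0, 0, -0.015, 0, 0, 0]
  ]
}}

```text
time_s: 4.8
ee_pos: [561.0, -175.3, 31.2]
ee_rot: [-179.8, 0.1, 52.8]
force: [-0.5, 0.5, -0.2]
gripper_width: 39.0
gripper_force: 15.0
```

```bash
python3 - <<'E'
from h import *
for n,r in (("scene",(180,380,130,290)),("top",(200,400,80,230))):
    f=cams.grab_frame(n); overlay(f,[],r,2,f"pics/c_{n}.png")
a=cv2.imread("pics/c_scene.png");b=cv2.imread("pics/c_top.png"); b=cv2.copyMakeBorder(b,0,a.shape[0]-b.shape[0],0,0,0)
cv2.imwrite("pics/c1.png",np.hstack([a,b]))
E
```

```text
(no output)
```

View pics/c1.png

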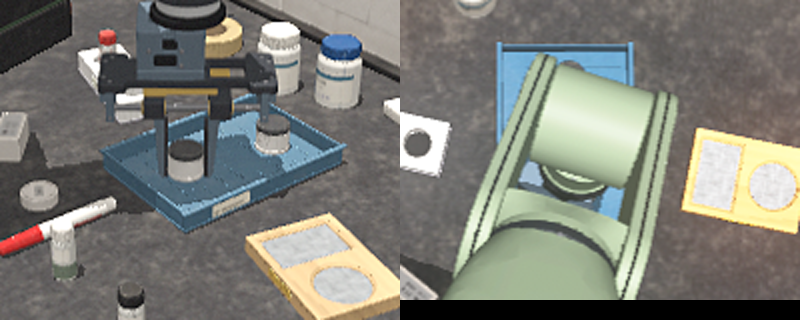

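The cup hangs upright over the front half of the tray, at (187,160) in the left panel, clear of the stored cup. I'll lower and release it.

Emit:
{"api": "apply_moves", "payload": {
  "increments": [
    [-1, 0, 0, -0.006, 0, 0, 0],
    [-1, 0, 0, -0.004, 0, 0, 0],
    [-1, 0, 0, -0.001, 0, 0, 0],
    [-1, 0, 0, 0, 0, 0, 0]
  ]
}}

```text
time_s: 5.23
ee_pos: [562.8, -175.1, 23.1]
ee_rot: [179.9, -0.0, 52.8]
force: [0.2, -0.1, 0.0]
gripper_width: 39.1
gripper_force: 15.0
```

Emit:
{"api": "apply_moves", "payload": {
  "increments": [
    [-0.05, 0, 0, 0, 0, 0, 0],
    [0.2, 0, 0, 0, 0, 0, 0],
    [0.3, 0, 0, 0, 0, 0, 0],
    [0.3, 0, 0, 0, 0, 0, 0]
  ]
}}

```text
time_s: 5.57
ee_pos: [562.7, -175.1, 22.9]
ee_rot: [180.0, -0.0, 52.8]
force: [-0.2, -0.2, -0.2]
gripper_width: 58.5
gripper_force: 0.0
```

Emit:
{"api": "apply_moves", "payload": {
  "increments": [
    [0.3, 0, 0, 0.03, 0, 0, 0],
    [0.3, 0, 0, 0.04, 0, 0, 0],
    [0.3, 0, 0, 0.012, 0, 0, 0],
    [0.3, -0.019, 0.0294, -0.0058, 0, 0, 0],
    [0.3, -0.019, 0.0294, -0.0058, 0, 0, 0]
  ]
}}

```text
time_s: 5.98
ee_pos: [526.1, -117.0, 94.6]
ee_rot: [179.7, -0.1, 52.7]
force: [0.5, 0.7, -0.5]
gripper_width: 59.5
gripper_force: 0.0
```

Emit:
{"api": "apply_moves", "payload": {
  "increments": [
    [0.3, -0.019, 0.0294, -0.0058, 0, 0, 0],
    [0.3, -0.019, 0.0294, -0.0058, 0, 0, 0],
    [0.3, -0.019, 0.0294, -0.0058, 0, 0, 0],
    [0.3, -0.019, 0.0294, -0.0058, 0, 0, 0],
    [0.3, 0, 0, 0, 0, 0, 0]
  ]
}}

```text
time_s: 6.4
ee_pos: [442.9, 4.7, 68.6]
ee_rot: [-179.6, 0.2, 53.0]
force: [-1.1, -0.9, 0.2]
gripper_width: 59.3
gripper_force: 0.0
```

Emit:
{"api": "apply_moves", "payload": {
  "increments": [
    [0.3, 0, 0, -0.025, 0, 0, 0],
    [0.3, 0, 0, -0.02, 0, 0, 0],
    [0.3, 0, 0, -0.005, 0, 0, 0],
    [-1, 0, 0, 0, 0, 0, 0],
    [-1, 0, 0, 0, 0, 0, 0]
  ],
  "newtons": 30
}}

```text
time_s: 6.82
ee_pos: [449.1, 1.0, 20.0]
ee_rot: [180.0, -0.0, 52.8]
force: [0.3, -0.3, 0.0]
gripper_width: 48.9
gripper_force: 0.0
```

Emit:
{"api": "apply_moves", "payload": {
  "increments": [
    [-1, 0, 0, 0, 0, 0, 0],
    [-1, 0, 0, 0, 0, 0, 0],
    [-1, 0, 0, 0, 0, 0, 0],
    [-1, 0, 0, 0, 0, 0, 0],
    [-1, 0, 0, 0, 0, 0, 0]
  ]
}}

```text
time_s: 7.23
ee_pos: [447.7, 1.5, 20.3]
ee_rot: [-179.9, 0.0, 52.8]
force: [-3.0, 2.0, 6.9]
gripper_width: 29.7
gripper_force: 30.0
```

Emit:
{"api": "apply_moves", "payload": {
  "increments": [
    [-1, 0, 0, 0.015, 0, 0, 0],
    [-1, 0, 0, 0.035, 0, 0, 0],
    [-1, 0, 0, 0.035, 0, 0, 0],
    [-1, 0, 0, 0.005, 0, 0, 0],
    [-1, 0.0063, -0.0175, 0, 0, 0, -3.2]
  ]
}}

```text
time_s: 7.65
ee_pos: [455.4, -14.9, 111.8]
ee_rot: [179.8, -0.2, 49.7]
force: [-0.4, 0.7, -5.5]
gripper_width: 29.7
gripper_force: 30.0
```

Emit:
{"api": "apply_moves", "payload": {
  "increments": [
    [-1, 0.0126, -0.0349, 0, 0, 0, -6.4],
    [-1, 0.0126, -0.0349, 0, 0, 0, -6.4],
    [-1, 0.0126, -0.0349, 0, 0, 0, -6.4],
    [-1, 0.0126, -0.0349, 0, 0, 0, -6.4],
    [-1, 0.0126, -0.0349, 0, 0, 0, -6.4]
  ]
}}

```text
time_s: 8.07
ee_pos: [517.5, -192.4, 108.5]
ee_rot: [-180.0, 0.1, 17.3]
force: [1.0, 0.8, -2.5]
gripper_width: 29.7
gripper_force: 30.0
```

Emit:
{"api": "apply_moves", "payload": {
  "increments": [
    [-1, 0.0126, -0.0349, 0, 0, 0, -6.4],
    [-1, 0.0126, -0.0349, 0, 0, 0, -6.4],
    [-1, 0.0126, -0.0349, 0, 0, 0, -6.4],
    [-1, 0.0126, -0.0349, 0, 0, 0, -6.4],
    [-1, 0.0066, -0.0174, 0, 0, 0, -3.5]
  ]
}}

```text
time_s: 8.48
ee_pos: [575.4, -352.3, 107.9]
ee_rot: [179.9, -0.1, -11.9]
force: [0.5, 0.8, -4.3]
gripper_width: 29.8
gripper_force: 30.0
```

Emit:
{"api": "apply_moves", "payload": {
  "increments": [
    [-1, 0, 0, 0, 0, 0, 0],
    [-1, 0, 0, -0.03, 0, 0, 0],
    [-1, 0, 0, -0.02, 0, 0, 0],
    [-1, 0, 0, -0.01, 0, 0, 0],
    [-1, 0, 0, 0, 0, 0, 0]
  ]
}}

```text
time_s: 8.9
ee_pos: [572.3, -345.9, 45.6]
ee_rot: [-179.8, 0.4, -11.4]
force: [-0.3, 0.6, -4.6]
gripper_width: 29.8
gripper_force: 30.0
```

```bash
python3 - <<'E'
from h import *
s=status.state(); print(s["ee_pos"].round(1),s["ee_rot"].round(1))
f=cams.grab_frame("scene"); overlay(f,[rect(574.8,-347.7,16,76,46,-11.5),ring(561.8,-411.4,16,54)],(250,410,170,310),4,f"pics/b1.png")
f=cams.grab_frame("wrist"); overlay(f,[rect(574.8,-347.7,16,76,46,-11.5)],(0,512,0,384),1,f"pics/b2.png")
a=cv2.imread("pics/b1.png")[:,:];a=cv2.resize(a,(439,384));b=cv2.imread("pics/b2.png")[:,:360]
cv2.imwrite("pics/b3.png",np.hstack([a,b]))
E
```

```text
[ 572.3 -345.9   45.6] [-179.8    0.4  -11.4]
```

View pics/b3.png

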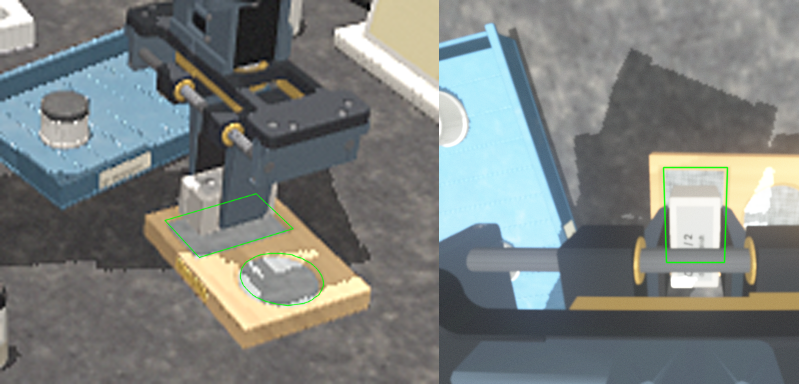

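The block hangs centred over the oblong recess, and both views match the overlay. I'll let it settle and lower it.

Emit:
{"api": "apply_moves", "payload": {
  "increments": [
    [-1, 0, 0, -0.006, 0, 0, 0],
    [-1, 0, 0, -0.004, 0, 0, 0],
    [-1, 0, 0, -0.003, 0, 0, 0],
    [-1, 0, 0, -0.002, 0, 0, 0],
    [-1, 0, 0, -0.001, 0, 0, 0]
  ]
}}

```text
time_s: 9.42
ee_pos: [574.7, -347.7, 33.6]
ee_rot: [180.0, 0.0, -11.5]
force: [-0.3, 0.4, -4.7]
gripper_width: 29.5
gripper_force: 30.0
```

Emit:
{"api": "apply_moves", "payload": {
  "increments": [
    [-1, 0, 0, 0, 0, 0, 0],
    [-1, 0, 0, -0.001, 0, 0, 0],
    [-1, 0, 0, 0, 0, 0, 0]
  ]
}}

```text
time_s: 9.67
ee_pos: [574.8, -347.7, 32.7]
ee_rot: [180.0, -0.0, -11.5]
force: [0.7, -0.5, -5.6]
gripper_width: 29.8
gripper_force: 30.0
```

Emit:
{"api": "apply_moves", "payload": {
  "increments": [
    [-1, 0, 0, -0.001, 0, 0, 0],
    [-1, 0, 0, 0, 0, 0, 0],
    [-0.25, 0, 0, 0, 0, 0, 0],
    [-0.15, 0, 0, 0, 0, 0, 0],
    [-0.15, 0, 0, 0, 0, 0, 0]
  ]
}}

```text
time_s: 10.08
ee_pos: [575.3, -348.0, 32.2]
ee_rot: [180.0, -0.1, -11.5]
force: [-0.5, -0.4, 0.8]
gripper_width: 38.6
gripper_force: 0.0
```

Emit:
{"api": "apply_moves", "payload": {
  "increments": [
    [0, 0, 0, 0.02, 0, 0, 0],
    [0.3, 0, 0, 0.03, 0, 0, 0],
    [0.3, 0, 0, 0.04, 0, 0, 0],
    [0.3, -0.008, 0.0125, 0, 0, 0, 0],
    [0.3, -0.0155, 0.0237, 0, 0, 0, 0]
  ]
}}

```text
time_s: 10.5
ee_pos: [554.5, -314.3, 125.1]
ee_rot: [179.8, -0.6, -11.6]
force: [0.3, -0.2, 0.7]
gripper_width: 59.3
gripper_force: 0.0
```

Emit:
{"api": "apply_moves", "payload": {
  "increments": [
    [0.3, -0.019, 0.0288, 0, 0, 0, 0],
    [0.3, -0.019, 0.0288, 0, 0, 0, 0],
    [0.3, -0.019, 0.0288, 0, 0, 0, 0],
    [0.3, -0.019, 0.0288, -0.0129, 0, 0, 0],
    [0.3, -0.019, 0.0288, -0.0129, 0, 0, 0]
  ]
}}

```text
time_s: 10.92
ee_pos: [456.1, -166.7, 96.6]
ee_rot: [180.0, -0.2, -11.5]
force: [0.8, -0.2, -0.8]
gripper_width: 59.2
gripper_force: 0.0
```

Emit:
{"api": "apply_moves", "payload": {
  "increments": [
    [0.3, -0.019, 0.0288, -0.013, 0, 0, 0],
    [0.3, -0.019, 0.0288, -0.013, 0, 0, 0],
    [0.3, 0, 0, -0.02, 0, 0, 0],
    [0.3, 0, 0, -0.015, 0, 0, 0],
    [0.3, 0, 0, -0.01, 0, 0, 0]
  ]
}}

```text
time_s: 11.33
ee_pos: [417.9, -109.3, 24.3]
ee_rot: [180.0, -0.0, -11.4]
force: [0.5, 0.8, 0.1]
gripper_width: 59.3
gripper_force: 0.0
```

Emit:
{"api": "apply_moves", "payload": {
  "increments": [
    [0.3, 0, 0, -0.005, 0, 0, 0],
    [0.3, 0, 0, 0, 0, 0, 0],
    [0.3, 0, 0, 0, 0, 0, 0]
  ]
}}

```text
time_s: 11.58
ee_pos: [418.8, -110.1, 20.2]
ee_rot: [180.0, -0.0, -11.5]
force: [-0.6, 0.2, 0.1]
gripper_width: 59.3
gripper_force: 0.0
```

```bash
python3 - <<'E'
from h import *
s=status.state(); print(s["ee_pos"].round(1),s["ee_rot"].round(1))
f=cams.grab_frame("scene"); overlay(f,[],(150,410,170,310),3,f"pics/d1.png")
E
```

```text
[ 418.8 -110.1   20.2] [180.   -0.  -11.5]
```

View pics/d1.png

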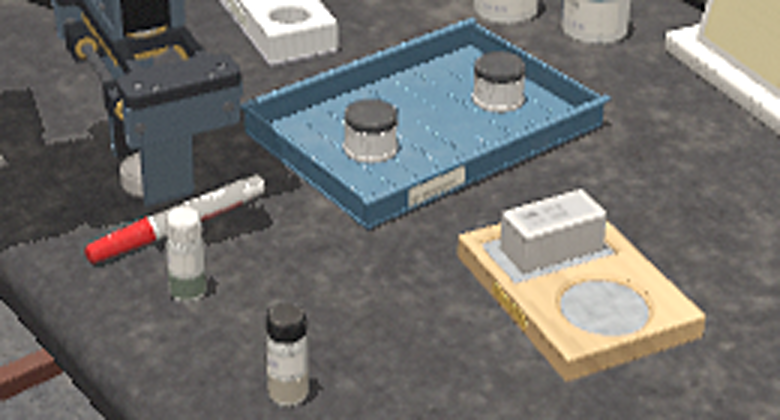

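The cup stands in the tray at (370,130), the block sits in its recess at (553,228), and the fingers straddle the disc. Gripping it now.

Emit:
{"api": "apply_moves", "payload": {
  "increments": [
    [-1, 0, 0, 0, 0, 0, 0],
    [-1, 0, 0, 0, 0, 0, 0],
    [-1, 0, 0, 0, 0, 0, 0],
    [-1, 0, 0, 0, 0, 0, 0],
    [-1, 0, 0, 0, 0, 0, 0]
  ],
  "newtons": 25
}}

```text
time_s: 12.05
ee_pos: [418.6, -110.0, 20.3]
ee_rot: [180.0, -0.1, -11.5]
force: [-0.5, 0.2, 3.8]
gripper_width: 38.6
gripper_force: 25.0
```

Emit:
{"api": "apply_moves", "payload": {
  "increments": [
    [-1, 0, 0, 0.015, 0, 0, 0],
    [-1, 0, 0, 0.035, 0, 0, 0],
    [-1, 0, 0, 0.035, 0, 0, 0],
    [-1, 0, 0, 0.005, 0, 0, 0],
    [-1, 0, 0, 0, 0, 0, 0]
  ]
}}

```text
time_s: 12.47
ee_pos: [419.8, -110.4, 111.9]
ee_rot: [180.0, -0.3, -11.5]
force: [-0.2, -0.4, -0.5]
gripper_width: 38.8
gripper_force: 25.0
```

Emit:
{"api": "apply_moves", "payload": {
  "increments": [
    [-1, 0.0159, -0.0335, 0, 0, 0, 0],
    [-1, 0.0159, -0.0335, 0, 0, 0, 0],
    [-1, 0.0159, -0.0335, 0, 0, 0, 0],
    [-1, 0.0159, -0.0335, 0, 0, 0, 0],
    [-1, 0.0159, -0.0335, 0, 0, 0, 0]
  ]
}}

```text
time_s: 12.88
ee_pos: [497.1, -278.4, 107.6]
ee_rot: [-179.9, 0.2, -11.5]
force: [0.5, -0.3, -0.2]
gripper_width: 38.6
gripper_force: 25.0
```

Emit:
{"api": "apply_moves", "payload": {
  "increments": [
    [-1, 0.0159, -0.0335, 0, 0, 0, 0],
    [-1, 0.0159, -0.0335, 0, 0, 0, 0],
    [-1, 0.0159, -0.0335, 0, 0, 0, 0],
    [-1, 0.0159, -0.0335, 0, 0, 0, 0],
    [-1, 0.0004, 0, 0, 0, 0, 0]
  ]
}}

```text
time_s: 13.3
ee_pos: [563.3, -417.3, 106.3]
ee_rot: [179.9, -0.1, -11.6]
force: [-0.1, -0.0, -0.5]
gripper_width: 38.4
gripper_force: 25.0
```

Emit:
{"api": "apply_moves", "payload": {
  "increments": [
    [-1, 0, 0, -0.03, 0, 0, 0],
    [-1, 0, 0, -0.02, 0, 0, 0],
    [-1, 0, 0, -0.01, 0, 0, 0],
    [-1, 0, 0, -0.005, 0, 0, 0],
    [-1, 0, 0, -0.003, 0, 0, 0]
  ]
}}

```text
time_s: 13.72
ee_pos: [561.2, -410.8, 40.2]
ee_rot: [-179.9, 0.1, -11.5]
force: [1.1, 0.2, -0.9]
gripper_width: 38.6
gripper_force: 25.0
```

Emit:
{"api": "apply_moves", "payload": {
  "increments": [
    [-1, 0, 0, -0.003, 0, 0, 0],
    [-1, 0, 0, -0.002, 0, 0, 0],
    [-1, 0, 0, 0, 0, 0, 0],
    [-1, 0, 0, 0, 0, 0, 0]
  ]
}}

```text
time_s: 14.05
ee_pos: [562.2, -411.6, 37.8]
ee_rot: [180.0, -0.1, -11.5]
force: [-0.0, 0.2, -1.2]
gripper_width: 38.7
gripper_force: 25.0
```

Emit:
{"api": "apply_moves", "payload": {
  "increments": [
    [-1, 0, 0, -0.002, 0, 0, 0],
    [-1, 0, 0, -0.001, 0, 0, 0],
    [-1, 0, 0, -0.001, 0, 0, 0],
    [-1, 0, 0, -0.0005, 0, 0, 0],
    [-1, 0, 0, 0, 0, 0, 0]
  ]
}}

```text
time_s: 14.47
ee_pos: [561.8, -411.4, 32.4]
ee_rot: [180.0, 0.0, -11.5]
force: [0.9, 0.0, -0.4]
gripper_width: 39.2
gripper_force: 25.0
```

Emit:
{"api": "apply_moves", "payload": {
  "increments": [
    [-1, 0, 0, -0.0005, 0, 0, 0],
    [-0.05, 0, 0, 0, 0, 0, 0],
    [0.1, 0, 0, 0, 0, 0, 0],
    [0.1, 0, 0, 0, 0, 0, 0],
    [0.1, 0, 0, 0, 0, 0, 0]
  ]
}}

```text
time_s: 14.88
ee_pos: [561.8, -411.5, 31.8]
ee_rot: [180.0, -0.0, -11.5]
force: [-0.1, 0.3, -0.7]
gripper_width: 49.7
gripper_force: 0.0
```

Emit:
{"api": "apply_moves", "payload": {
  "increments": [
    [0.1, 0, 0, 0.02, 0, 0, 0],
    [0.1, 0, 0, 0.035, 0, 0, 0],
    [0.1, 0, 0, 0.035, 0, 0, 0],
    [0, 0, 0, 0.01, 0, 0, 0],
    [0, -0.027, 0.0095, 0, 0, 0, 0]
  ]
}}

```text
time_s: 15.3
ee_pos: [540.5, -404.9, 136.2]
ee_rot: [179.7, -0.8, -11.4]
force: [-0.5, -0.5, 0.2]
gripper_width: 45.6
gripper_force: 0.0
```

Emit:
{"api": "apply_moves", "payload": {
  "increments": [
    [0, -0.0126, 0.0044, 0, 0, 0, 6.8],
    [0, -0.0126, 0.0044, 0, 0, 0, 6.8],
    [0, -0.0126, 0.0044, 0, 0, 0, 6.8],
    [0, -0.0126, 0.0044, 0, 0, 0, 6.8],
    [0, -0.0126, 0.0044, 0, 0, 0, 6.8]
  ]
}}

```text
time_s: 15.72
ee_pos: [471.0, -379.6, 131.6]
ee_rot: [-180.0, 0.0, 22.9]
force: [0.6, 1.5, 0.8]
gripper_width: 45.6
gripper_force: 0.0
```

Emit:
{"api": "apply_moves", "payload": {
  "increments": [
    [0, -0.0126, 0.0044, -0.005, 0, 0, 6.8],
    [0, -0.0126, 0.0044, -0.005, 0, 0, 6.8],
    [0, -0.0126, 0.0044, -0.005, 0, 0, 6.8],
    [0, -0.0126, 0.0044, -0.005, 0, 0, 6.8],
    [0, -0.0126, 0.0044, -0.005, 0, 0, 6.8]
  ]
}}

```text
time_s: 16.13
ee_pos: [408.1, -357.6, 106.5]
ee_rot: [180.0, -0.0, 56.9]
force: [-0.4, -0.2, -0.2]
gripper_width: 45.3
gripper_force: 0.0
```

Emit:
{"api": "apply_moves", "payload": {
  "increments": [
    [0, -0.0126, 0.0044, -0.005, 0, 0, 6.8],
    [0, -0.0126, 0.0044, -0.005, 0, 0, 6.8],
    [0, -0.0123, 0.004, -0.005, 0, 0, 6.9],
    [0, 0, 0, 0, 0, 0, 0],
    [0, 0, 0, 0, 0, 0, 0]
  ]
}}

```text
time_s: 16.55
ee_pos: [371.2, -345.1, 91.9]
ee_rot: [180.0, -0.0, 76.8]
force: [0.9, -0.2, -0.1]
gripper_width: 45.6
gripper_force: 0.0
```

```bash
python3 - <<'E'
from h import *
s=status.state(); print(s["ee_pos"].round(1),s["ee_rot"].round(1))
f=cams.grab_frame("wrist"); overlay(f,[ring(371.3,-345.1,59,23),ring(371.3,-345.1,0,23),ring(374.2,-232,59,23),ring(374.2,-232,0,23)],(0,512,0,384),1,f"pics/b2.png")
g=cams.grab_frame("scene"); overlay(g,[],(230,410,180,312),2.1,"pics/b1.png")
a=cv2.imread("pics/b1.png")[:,:];b=cv2.imread("pics/b2.png")[:,100:];a=cv2.copyMakeBorder(a,0,b.shape[0]-a.shape[0],0,0,0)
cv2.imwrite("pics/e1.png",np.hstack([a,b]))
E
```

```text
[ 371.2 -345.1   91.9] [180.   -0.   76.8]
```

View pics/e1.png

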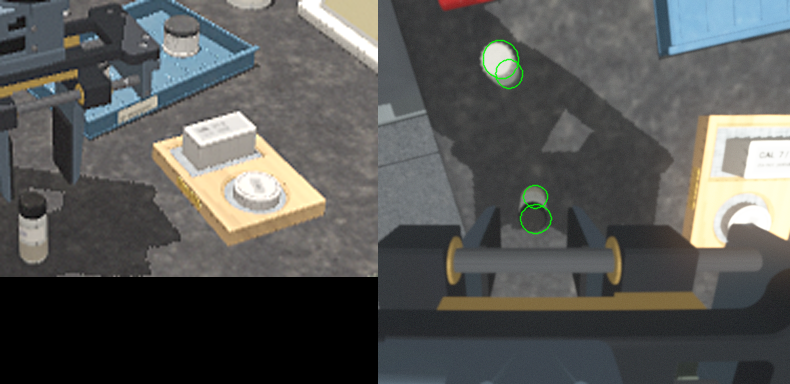

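The disc is flat in the round recess at (257,189) in the left panel, and the block sits in the oblong one. In the wrist view the black vial at (535,210) matches the overlay, between the fingers. Descending to grip.

Emit:
{"api": "apply_moves", "payload": {
  "increments": [
    [0, 0, 0, -0.025, 0, 0, 0],
    [0, 0, 0, -0.016, 0, 0, 0],
    [0, 0, 0, -0.006, 0, 0, 0],
    [0, 0, 0, -0.002, 0, 0, 0],
    [0, 0, 0, 0, 0, 0, 0]
  ],
  "newtons": 12
}}

```text
time_s: 17.07
ee_pos: [371.9, -345.4, 42.9]
ee_rot: [180.0, 0.0, 77.0]
force: [0.6, -0.4, -0.5]
gripper_width: 45.4
gripper_force: 0.0
```

Emit:
{"api": "apply_moves", "payload": {
  "increments": [
    [-0.6, 0, 0, 0, 0, 0, 0],
    [-0.6, 0, 0, 0, 0, 0, 0],
    [-1, 0, 0, 0, 0, 0, 0],
    [-1, 0, 0, 0, 0, 0, 0],
    [-1, 0, 0, 0, 0, 0, 0]
  ]
}}

```text
time_s: 17.48
ee_pos: [371.6, -345.4, 43.4]
ee_rot: [179.9, 0.0, 77.0]
force: [0.4, -0.9, 2.6]
gripper_width: 22.6
gripper_force: 11.9
```

Emit:
{"api": "apply_moves", "payload": {
  "increments": [
    [-1, 0, 0, 0.015, 0, 0, 0],
    [-1, 0, 0, 0.035, 0, 0, 0],
    [-1, 0, 0, 0.035, 0, 0, 0],
    [-1, 0, 0, 0.005, 0, 0, 0],
    [-1, 0.0105, 0.0159, 0, 0, 0, 0]
  ]
}}

```text
time_s: 17.9
ee_pos: [382.6, -332.2, 135.9]
ee_rot: [179.6, 0.3, 76.9]
force: [0.8, 0.3, -1.1]
gripper_width: 23.2
gripper_force: 11.9
```

Emit:
{"api": "apply_moves", "payload": {
  "increments": [
    [-1, 0.021, 0.0318, 0, 0, 0, 0],
    [-1, 0.021, 0.0318, 0, 0, 0, 0],
    [-1, 0.021, 0.0318, 0, 0, 0, 0],
    [-1, 0.021, 0.0318, 0, 0, 0, 0],
    [-1, 0.021, 0.0318, 0, 0, 0, 0]
  ]
}}

```text
time_s: 18.32
ee_pos: [487.2, -168.6, 132.7]
ee_rot: [-180.0, 0.0, 77.0]
force: [1.6, -0.6, 0.6]
gripper_width: 22.5
gripper_force: 11.9
```

Emit:
{"api": "apply_moves", "payload": {
  "increments": [
    [-1, 0.021, 0.0318, 0, 0, 0, 0],
    [-1, 0.021, 0.0318, 0, 0, 0, 0],
    [-1, 0.021, 0.0318, 0, 0, 0, 0],
    [-1, 0.021, 0.0318, 0, 0, 0, 0],
    [-1, 0.021, 0.0318, 0, 0, 0, 0]
  ]
}}

```text
time_s: 18.73
ee_pos: [592.2, -9.3, 132.5]
ee_rot: [-180.0, 0.0, 77.0]
force: [0.5, -0.4, -0.0]
gripper_width: 22.9
gripper_force: 11.9
```

Emit:
{"api": "apply_moves", "payload": {
  "increments": [
    [-1, 0.021, 0.0318, 0, 0, 0, 0],
    [-1, 0.0099, 0.0161, 0, 0, 0, 0],
    [-1, 0, 0, 0, 0, 0, 0],
    [-1, 0, 0, 0, 0, 0, 0],
    [-1, 0, 0, 0, 0, 0, 0]
  ]
}}

```text
time_s: 19.15
ee_pos: [621.7, 36.0, 132.3]
ee_rot: [-179.9, 0.1, 77.0]
force: [0.5, -0.5, -0.6]
gripper_width: 22.3
gripper_force: 11.9
```

Emit:
{"api": "apply_moves", "payload": {
  "increments": [
    [-1, 0, 0, -0.025, 0, 0, 0],
    [-1, 0, 0, -0.015, 0, 0, 0],
    [-1, 0, 0, -0.01, 0, 0, 0],
    [-1, 0, 0, 0, 0, 0, 0]
  ]
}}

```text
time_s: 19.48
ee_pos: [620.5, 35.3, 80.7]
ee_rot: [-179.7, 0.1, 76.9]
force: [-0.5, 0.3, -0.2]
gripper_width: 22.7
gripper_force: 11.9
```

```bash
python3 - <<'E'
from h import *
s=status.state(); print(s["ee_pos"].round(1),s["ee_rot"].round(1))
S=[ring(622.7,36.7,28,34),ring(612.5,-8.1,28,34),ring(622.7,36.7,40.4,23)]
f=cams.grab_frame("wrist"); overlay(f,S,(50,440,0,384),1,f"pics/b2.png")
g=cams.grab_frame("scene"); overlay(g,S,(170,300,100,228),3,"pics/b1.png")
a=cv2.imread("pics/b1.png");b=cv2.imread("pics/b2.png")
cv2.imwrite("pics/e2.png",np.hstack([a[:384],b]))
E
```

```text
[620.5  35.3  80.7] [-1.797e+02  1.000e-01  7.690e+01]
```

View pics/e2.png

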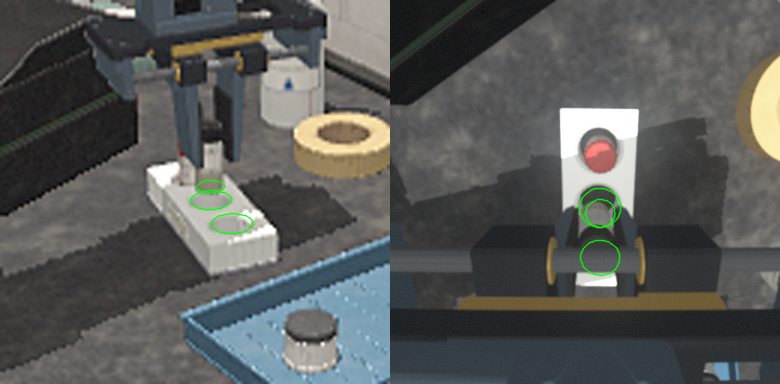

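Both views put the vial over the middle well, and in the wrist view the well ring lines up with the overlay at (600,208). Lowering with a force check.

Emit:
{"api": "apply_moves", "payload": {
  "increments": [
    [-1, 0, 0, 0, 0, 0, 0],
    [-1, 0, 0, -0.008, 0, 0, 0],
    [-1, 0, 0, -0.006, 0, 0, 0],
    [-1, 0, 0, -0.004, 0, 0, 0],
    [-1, 0, 0, 0, 0, 0, 0]
  ]
}}

```text
time_s: 20.0
ee_pos: [621.8, 36.7, 63.6]
ee_rot: [-179.9, 0.0, 77.0]
force: [-0.5, -0.0, -0.2]
gripper_width: 22.7
gripper_force: 11.9
```

Emit:
{"api": "apply_moves", "payload": {
  "increments": [
    [-1, 0, 0, -0.006, 0, 0, 0],
    [-1, 0, 0, -0.005, 0, 0, 0],
    [-1, 0, 0, -0.003, 0, 0, 0],
    [-1, 0, 0, -0.002, 0, 0, 0],
    [-1, 0, 0, 0, 0, 0, 0]
  ]
}}

```text
time_s: 20.42
ee_pos: [622.4, 36.7, 48.2]
ee_rot: [-179.9, 0.0, 77.0]
force: [-0.4, 0.5, -0.5]
gripper_width: 22.4
gripper_force: 11.9
```

Emit:
{"api": "apply_moves", "payload": {
  "increments": [
    [-1, 0, 0, -0.001, 0, 0, 0],
    [-1, 0, 0, 0, 0, 0, 0],
    [-1, 0, 0, 0, 0, 0, 0]
  ]
}}

```text
time_s: 20.67
ee_pos: [622.8, 36.7, 48.0]
ee_rot: [180.0, -0.0, 77.0]
force: [-0.2, -0.9, 0.2]
gripper_width: 22.6
gripper_force: 11.9
```

Emit:
{"api": "apply_moves", "payload": {
  "increments": [
    [-1, 0, 0, -0.0007, 0, 0, 0],
    [-1, 0, 0, 0, 0, 0, 0],
    [-0.4, 0, 0, 0, 0, 0, 0],
    [-0.25, 0, 0, 0, 0, 0, 0],
    [-0.25, 0, 0, 0, 0, 0, 0]
  ]
}}

```text
time_s: 21.08
ee_pos: [622.7, 36.7, 47.2]
ee_rot: [180.0, 0.0, 77.0]
force: [0.4, 0.1, 0.6]
gripper_width: 33.8
gripper_force: 0.0
```

Emit:
{"api": "apply_moves", "payload": {
  "increments": [
    [-0.2, 0, 0, 0.015, 0, 0, 0],
    [-0.2, 0, 0, 0.03, 0, 0, 0],
    [0, 0, 0, 0.04, 0, 0, 0],
    [0, -0.0126, -0.0135, 0, 0, 0, 0],
    [0, -0.024, -0.0257, 0, 0, 0, 0]
  ]
}}

```text
time_s: 21.5
ee_pos: [589.8, -1.1, 135.0]
ee_rot: [179.5, -0.2, 77.2]
force: [-1.1, -1.2, -0.6]
gripper_width: 45.5
gripper_force: 0.0
```

Emit:
{"api": "apply_moves", "payload": {
  "increments": [
    [0, -0.0237, -0.0255, 0, 0, 0, 0],
    [0, -0.0237, -0.0255, 0, 0, 0, 0],
    [0, -0.0237, -0.0255, 0, 0, 0, 0],
    [0, -0.0237, -0.0255, 0, 0, 0, 0],
    [0, -0.0237, -0.0255, 0, 0, 0, 0]
  ]
}}

```text
time_s: 21.92
ee_pos: [466.3, -130.9, 132.3]
ee_rot: [180.0, 0.0, 77.1]
force: [-0.4, -1.0, 0.2]
gripper_width: 45.7
gripper_force: 0.0
```

Emit:
{"api": "apply_moves", "payload": {
  "increments": [
    [0, -0.0237, -0.0255, -0.01, 0, 0, 0],
    [0, -0.0237, -0.0255, -0.01, 0, 0, 0],
    [0, -0.0237, -0.0255, -0.01, 0, 0, 0],
    [0, -0.0237, -0.0255, -0.01, 0, 0, 0],
    [0, 0, 0, 0, 0, 0, 0]
  ]
}}

```text
time_s: 22.33
ee_pos: [368.1, -234.0, 90.7]
ee_rot: [-179.7, -0.0, 76.8]
force: [-0.2, 0.6, -0.4]
gripper_width: 46.0
gripper_force: 0.0
```

Emit:
{"api": "apply_moves", "payload": {
  "increments": [
    [0, 0, 0, 0, 0, 0, 0],
    [0, 0, 0, 0, 0, 0, 0]
  ]
}}

```text
time_s: 22.5
ee_pos: [373.3, -232.1, 92.5]
ee_rot: [179.9, -0.0, 77.0]
force: [0.4, -0.1, 0.4]
gripper_width: 45.3
gripper_force: 0.0
```

```bash
python3 - <<'E'
from h import *
s=status.state(); print(s["ee_pos"].round(1),s["ee_rot"].round(1))
S=[ring(374.2,-232,59,20),ring(374.2,-232,0,23)]
f=cams.grab_frame("wrist"); overlay(f,S,(50,440,0,384),1,f"pics/b2.png")
g=cams.grab_frame("scene"); overlay(g,[],(180,310,110,238),3,"pics/b1.png")
a=cv2.imread("pics/b1.png");b=cv2.imread("pics/b2.png")
cv2.imwrite("pics/e3.png",np.hstack([a[:384],b]))
E
```

```text
[ 373.3 -232.1   92.5] [179.9  -0.   77. ]
```

View pics/e3.png

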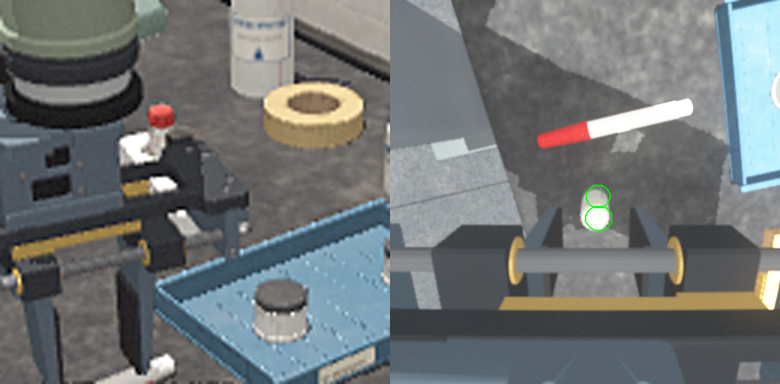

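The white vial at (597,212) is centred between the fingers and the pen is clear. Descending, gripping and carrying it to the last well.

Emit:
{"api": "apply_moves", "payload": {
  "increments": [
    [0, 0, 0, -0.025, 0, 0, 0],
    [0, 0, 0, -0.016, 0, 0, 0],
    [0, 0, 0, -0.006, 0, 0, 0],
    [0, 0, 0, -0.0023, 0, 0, 0],
    [0, 0, 0, 0, 0, 0, 0]
  ]
}}

```text
time_s: 23.02
ee_pos: [373.4, -231.6, 42.9]
ee_rot: [180.0, -0.0, 77.1]
force: [-0.2, 0.2, 0.6]
gripper_width: 45.7
gripper_force: 0.0
```

Emit:
{"api": "apply_moves", "payload": {
  "increments": [
    [-0.6, 0, 0, 0, 0, 0, 0],
    [-0.6, 0, 0, 0, 0, 0, 0],
    [-1, 0, 0, 0, 0, 0, 0],
    [-1, 0, 0, 0, 0, 0, 0],
    [-1, 0, 0, 0, 0, 0, 0]
  ]
}}

```text
time_s: 23.43
ee_pos: [373.1, -232.3, 43.4]
ee_rot: [179.9, 0.0, 77.0]
force: [-0.8, 0.6, 2.2]
gripper_width: 22.7
gripper_force: 12.0
```

Emit:
{"api": "apply_moves", "payload": {
  "increments": [
    [-1, 0, 0, 0.015, 0, 0, 0],
    [-1, 0, 0, 0.035, 0, 0, 0],
    [-1, 0, 0, 0.035, 0, 0, 0],
    [-1, 0, 0, 0.005, 0, 0, 0],
    [-1, 0.0133, 0.0125, 0, 0, 0, 0]
  ]
}}

```text
time_s: 23.85
ee_pos: [386.4, -221.4, 135.5]
ee_rot: [179.7, 0.2, 76.9]
force: [-0.0, 0.7, -0.2]
gripper_width: 22.6
gripper_force: 12.0
```

Emit:
{"api": "apply_moves", "payload": {
  "increments": [
    [-1, 0.0266, 0.0249, 0, 0, 0, 0],
    [-1, 0.0266, 0.0249, 0, 0, 0, 0],
    [-1, 0.0266, 0.0249, 0, 0, 0, 0],
    [-1, 0.0266, 0.0249, 0, 0, 0, 0],
    [-1, 0.0266, 0.0249, 0, 0, 0, 0]
  ]
}}

```text
time_s: 24.27
ee_pos: [519.9, -93.6, 132.6]
ee_rot: [-180.0, 0.0, 77.0]
force: [0.1, 0.3, 0.4]
gripper_width: 22.5
gripper_force: 12.0
```

Emit:
{"api": "apply_moves", "payload": {
  "increments": [
    [-1, 0.0266, 0.0249, 0, 0, 0, 0],
    [-1, 0.0266, 0.0249, 0, 0, 0, 0],
    [-1, 0.0266, 0.0249, 0, 0, 0, 0],
    [-1, 0.0136, 0.0122, 0, 0, 0, 0],
    [-1, 0, 0, 0, 0, 0, 0]
  ]
}}

```text
time_s: 24.68
ee_pos: [615.2, -5.3, 132.0]
ee_rot: [179.9, -0.1, 77.2]
force: [0.9, 0.1, -0.1]
gripper_width: 22.4
gripper_force: 12.0
```

Emit:
{"api": "apply_moves", "payload": {
  "increments": [
    [-1, 0, 0, 0, 0, 0, 0],
    [-1, 0, 0, -0.025, 0, 0, 0],
    [-1, 0, 0, -0.015, 0, 0, 0],
    [-1, 0, 0, -0.01, 0, 0, 0],
    [-1, 0, 0, 0, 0, 0, 0]
  ]
}}

```text
time_s: 25.1
ee_pos: [609.9, -9.1, 80.6]
ee_rot: [-179.7, 0.1, 77.0]
force: [0.4, 0.8, -0.2]
gripper_width: 22.9
gripper_force: 12.0
```

Emit:
{"api": "apply_moves", "payload": {
  "increments": [
    [-1, 0, 0, 0, 0, 0, 0],
    [-1, 0, 0, 0, 0, 0, 0]
  ]
}}

```text
time_s: 25.27
ee_pos: [612.9, -8.7, 83.9]
ee_rot: [179.9, -0.0, 77.0]
force: [0.0, 0.5, 0.6]
gripper_width: 22.7
gripper_force: 12.0
```

```bash
python3 - <<'E'
from h import *
s=status.state(); print(s["ee_pos"].round(1),s["ee_rot"].round(1))
S=[ring(622.7,36.7,28,34),ring(612.5,-8.1,28,34),ring(612.5,-8.1,40.4,23)]
f=cams.grab_frame("wrist"); overlay(f,S,(50,440,0,384),1,f"pics/b2.png")
g=cams.grab_frame("scene"); overlay(g,S,(180,310,110,238),3,"pics/b1.png")
a=cv2.imread("pics/b1.png");b=cv2.imread("pics/b2.png")
cv2.imwrite("pics/e4.png",np.hstack([a[:384],b]))
E
```

```text
[612.9  -8.7  83.9] [179.9  -0.   77. ]
```

View pics/e4.png

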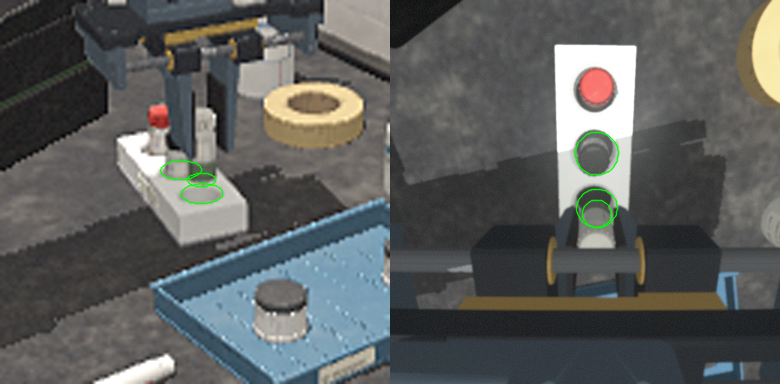

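The white vial is over the last well, matching the overlay at (597,210), and the middle well shows a dark cap at (595,155). Lowering.

Emit:
{"api": "apply_moves", "payload": {
  "increments": [
    [-1, 0, 0, -0.008, 0, 0, 0],
    [-1, 0, 0, -0.006, 0, 0, 0],
    [-1, 0, 0, -0.004, 0, 0, 0],
    [-1, 0, 0, 0, 0, 0, 0],
    [-1, 0, 0, 0, 0, 0, 0]
  ]
}}

```text
time_s: 25.78
ee_pos: [612.2, -8.0, 64.3]
ee_rot: [-179.9, 0.0, 77.0]
force: [-0.2, 0.0, -0.5]
gripper_width: 22.8
gripper_force: 12.0
```

Emit:
{"api": "apply_moves", "payload": {
  "increments": [
    [-1, 0, 0, -0.006, 0, 0, 0],
    [-1, 0, 0, -0.005, 0, 0, 0],
    [-1, 0, 0, -0.003, 0, 0, 0],
    [-1, 0, 0, -0.002, 0, 0, 0],
    [-1, 0, 0, 0, 0, 0, 0]
  ]
}}

```text
time_s: 26.2
ee_pos: [612.1, -8.1, 48.2]
ee_rot: [-179.9, 0.0, 77.0]
force: [0.1, -0.0, 0.5]
gripper_width: 22.7
gripper_force: 12.0
```

Emit:
{"api": "apply_moves", "payload": {
  "increments": [
    [-1, 0, 0, -0.001, 0, 0, 0],
    [-1, 0, 0, -0.0007, 0, 0, 0],
    [-1, 0, 0, 0, 0, 0, 0],
    [-1, 0, 0, 0, 0, 0, 0]
  ]
}}

```text
time_s: 26.53
ee_pos: [612.6, -8.1, 47.4]
ee_rot: [180.0, -0.0, 77.0]
force: [1.0, -0.8, 1.4]
gripper_width: 22.8
gripper_force: 12.0
```

Released next, then lift, retreat toward the base and check everything.

Emit:
{"api": "apply_moves", "payload": {
  "increments": [
    [-0.4, 0, 0, 0, 0, 0, 0],
    [-0.25, 0, 0, 0, 0, 0, 0],
    [-0.25, 0, 0, 0, 0, 0, 0]
  ]
}}

```text
time_s: 26.78
ee_pos: [612.5, -8.1, 47.2]
ee_rot: [180.0, 0.0, 77.0]
force: [-0.6, 0.2, -0.2]
gripper_width: 33.8
gripper_force: 0.0
```

Emit:
{"api": "apply_moves", "payload": {
  "increments": [
    [-0.2, 0, 0, 0.015, 0, 0, 0],
    [-0.2, 0, 0, 0.03, 0, 0, 0],
    [0, 0, 0, 0.04, 0, 0, 0],
    [0, 0, 0, 0.04, 0, 0, 0],
    [0, -0.03, 0, 0.02, 0, 0, 0]
  ]
}}

```text
time_s: 27.2
ee_pos: [588.7, -8.2, 197.1]
ee_rot: [179.3, -0.2, 77.0]
force: [0.3, -0.6, 1.1]
gripper_width: 45.8
gripper_force: 0.0
```

Emit:
{"api": "apply_moves", "payload": {
  "increments": [
    [0, -0.04, 0, 0, 0, 0, 0],
    [0, -0.04, 0, 0, 0, 0, 0],
    [0, -0.04, 0, 0, 0, 0, 0],
    [0, -0.04, 0, 0, 0, 0, 0],
    [0, -0.04, 0, 0, 0, 0, 0]
  ]
}}

```text
time_s: 27.62
ee_pos: [380.4, -8.1, 192.0]
ee_rot: [180.0, 0.0, 77.0]
force: [1.1, 0.0, 0.5]
gripper_width: 45.7
gripper_force: 0.0
```

```bash
python3 - <<'E'
from h import *
s=status.state(); print(s["time_s"],s["ee_pos"].round(1),s["force"].round(1))
g=cams.grab_frame("scene"); overlay(g,[],(160,400,100,300),2.2,"pics/b1.png")
f=cams.grab_frame("top"); overlay(f,[ring(632.9,81.5,63,20),ring(622.7,36.7,63,20),ring(612.5,-8.1,63,20)],(145,245,115,185),2.6,"pics/b2.png")
a=cv2.imread("pics/b1.png");b=cv2.imread("pics/b2.png");b=cv2.copyMakeBorder(b,0,a.shape[0]-b.shape[0],0,0,0)
cv2.imwrite("pics/e5.png",np.hstack([a,b]))
E
```

```text
27.6167 [380.4  -8.1 192. ] [1.1 0.  0.5]
```

View pics/e5.png

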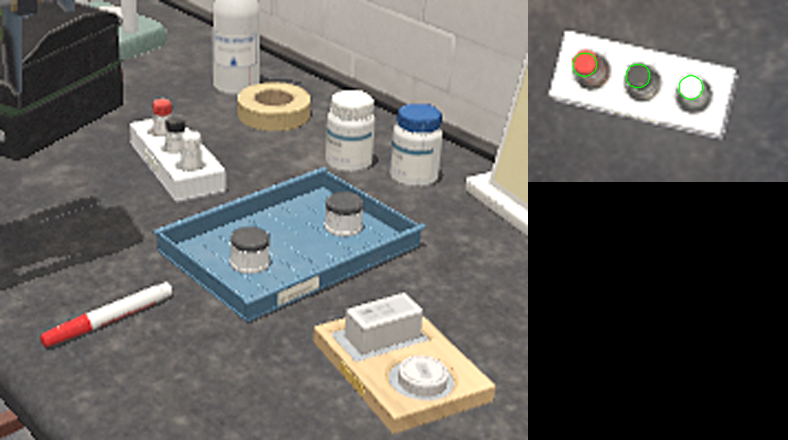

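All five are in place. The red, black and white vials stand in the wells and match the expected cap rings, both cups are upright in the tray at (250,248) and (343,213), and the block and disc lie flat in their recesses. Handing in.

Emit:
{"api": "apply_moves", "payload": {
  "increments": [
    [0, 0, 0, 0, 0, 0, 0],
    [0, 0, 0, 0, 0, 0, 0],
    [0, 0, 0, 0, 0, 0, 0]
  ]
}}

```text
time_s: 27.97
ee_pos: [384.1, -8.2, 192.5]
ee_rot: [179.9, -0.0, 77.0]
force: [0.2, 1.0, 0.2]
gripper_width: 45.6
gripper_force: 0.0
```

```bash
python3 -c "
from workcell import env
print(env.job_done())"
```

```text
the job is handed in; nothing more can be done
None
```

I handed the job in at about 28 s of the 115 s allowed; the hand-in returned no verdict, but the last pictures show both vials standing in the wells, the cup upright in the tray, the disc and block flat in their recesses, and the stored vial and cup undisturbed.

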